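# Clamp a drawing panel in the plotter bed with its click-stop cap

## Task

Take the white drawing panel by its steel pin and slide it gently along the plotter bed until its far edge is fully home against the end fence under the clamp bridge. Then turn the round clamp cap clockwise until its ratchet clicks, stop after one click and never go beyond three, and let go with the panel held under the clamp foot. Leave the motor, the magnet pin and the tray where they are.

Things in the scene. Friction and masses are not known exactly. Their poses are not given: they have to be found in the camera images.
- bed: black plotter bed fixed to the bench, plate 280 x 170 x 12 mm (x = -150 to +130 mm), with two guide rails 8 mm high along it (channel 104 mm wide) and an aluminium clamp bridge across it 60 mm beyond the origin. Origin on the bench in mid-channel; x points along the channel from the open end to the fence, z up
- fence: aluminium end fence across the channel, 12 x 110 x 16 mm, standing on the bed plate; origin in the middle of its underside, at x = 116 mm, z = 12 mm of the bed; its face towards the panel is 6 mm nearer, at x = 110 mm of the bed. The panel must not be pushed against it with more than 15 N
- panel: loose white rigid panel, 190 mm (x) x 100 mm x 6 mm, about 0.3 kg, lying in the channel short of the fence; origin in the middle of its underside, z up. When it is home the origin is at x = 15 mm, z = 12 mm of the bed
- pin_top (a point): middle of the top of the upright steel grip pin fixed to the panel, 65 mm from the panel's origin towards the open end of the channel: straight shank 16 mm diameter, 22 mm high, its top 34 mm above the panel's underside (so 46 mm above the bench), on a foot 22 mm wide and 6 mm high
- cap: round ribbed grey click-stop cap on top of the bridge, 50 mm diameter, 28 mm high, upright axis at x = 60 mm of the bed; origin in the middle of its underside, 72 mm above the bench, z up. A dark steel flange 58 mm wide lies just under it (top 71 mm above the bench). Turning it clockwise (seen from above) drives the clamp screw, which stays where it is left
- cap_top (a point): middle of the cap's top face, on its axis, 100 mm above the bench. The cap turns with 0.07 to 0.1 N m for 1.1 to 3.4 rad (differs each time) until the screw meets its stop; then the torque climbs to about 0.3 N m within some 0.15 rad and the ratchet clicks: the cap jumps ahead and the torque drops at once, even reverses. One click each further 18 degrees
- tally_tip (a point): tip of a brass tell-tale pin, 6 mm wide, in the middle of the cap's top; it stands 2 mm above the top face (30 mm above the cap's origin) and rises only 0.3 mm with each click, less than these readings resolve
- bridge: aluminium clamp bridge across the far half of the channel, fixed to the bed: two posts outside the rails and a beam 40 x 166 x 18 mm, underside 48 mm and top 66 mm above the bench; origin on the cap's axis, on the bed plate. Under the beam hangs the clamp foot, a rubber disc of 26 mm: above the panel's height at first, it comes down with the screw and at the stop presses the panel with about 8 N through a spring
- motor: small square stepper motor standing loose beside the bed, 42 x 42 x 40 mm with a thin shaft on top (62 mm in all), origin at its underside; leave alone
- magnet_pin: loose steel magnet pin standing beside the bed, 20 mm wide, 22 mm high, origin at its underside; leave alone
- tray: loose grey open tray beside the bed, 90 x 70 x 25 mm, origin at its underside; leave alone
Not all that is in view belongs to the job. Of the things that look like the panel, the largest one is meant.

How it is judged:
On the way, in this order (a step that is already met when the one before it is completed fails the run):
1. the panel lies flat and fully home, within 2 mm of the fence (x of panel in the frame of bed above 0.013 m and z of panel in the frame of bed below 0.0145 m and angle between panel's own z axis and vertical below 0.03 rad), for 0.2 s.
2. the cap has clicked at least once and the foot presses the panel with more than 4 N (contact force between bridge and panel above 4 N and z of tally_tip in the frame of cap above 0.03024 m), for 0.2 s.
At the end, for the whole second after the job is handed in: The panel lies flat at rest in the channel with its far edge within 2 mm of the fence, the clamp foot presses it with more than 4 N, and the cap has clicked one to three times (all of step 1 and all of step 2 and linear speed of panel below 0.01 m/s); the robot touches nothing.
It fails at once if the ratchet clicks a fourth time (z of tally_tip in the frame of cap above 0.0311 m).
It fails at once if the panel is pushed against the fence with more than 15 N (contact force between panel and fence above 15 N).
It fails at once if the motor is moved more than 10 mm (distance of motor from where it was at the start of the episode above 0.01 m).
It fails at once if the magnet pin is moved more than 10 mm (distance of magnet_pin from where it was at the start of the episode above 0.01 m).
It fails at once if the tray is moved more than 10 mm (distance of tray from where it was at the start of the episode above 0.01 m).
It also fails if it takes over 72 s, if anything falls off the work surface, if the arm or the gripper's body presses on something with over 40 N, if the wrist force passes 120 N, or if a joint passes its speed limit or range.

## Robot

A 6-joint arm with a two-finger parallel gripper is mounted at the origin on the work surface. World frame = base frame: x ahead of the robot, y to its left, z up, the work surface at z = 0. Lengths are in m, angles in rad, forces in N, time in s.
With the tool pointing down it reaches from about 0.275 to 0.825 m from the base axis. Payload 4.9 kg.
Tool frame: the origin (TCP) lies midway between the tips of the shut fingers; the grasp point (between the pads) lies 19 mm behind it (grip_point_offset is the distance from the TCP to the grasp point, in m); z points along the fingers, x is the direction in which the jaws open and shut, and the axes are right-handed (so a half turn about z gives the same grasp; the last joint's range is limited). The gripper opens to 85 mm and grips with 20 to 120 N. Pads are 22 mm wide; open, the fingers measure 114 mm over their backs; the gripper's body (76 mm by 85 mm) begins 54 mm behind the grasp point. The pads swing forward as they close: fully open they stand 13 mm farther back than shut.
Start: joints at [-1.384, 0.326, -0.193, 1.052, 0, 1.437], TCP at [0.173, -0.522, 0.231] pointing down, gripper open.
Joint ranges: [-2.65, 2.65], [-0.97, 1.79], [-1.3, 1.35], [-1.93, 2.1], [-1.47, 1.37], [-3.14, 3.14]. Speed limits (rad/s): [2.57, 2.57, 3.14, 3.14, 3.14, 3.14].

## Interface

Orientations are given as a rotation vector (axis times angle).
In Python, from cell import * gives the robot as it stands. Calls block until the motion is done:
- movep(position, orientation): joint-space move of the TCP to a pose.
- move_l(position, velocity=0.15, rot=None, until_force=None): straight line of the TCP; rot=None keeps the orientation; velocity is the mean speed in m/s. With until_force (N) it stops when the force on the tool has changed by that much, and returns True; else False.
- set_joints(angles): joint-space move.
- let_go() and grab(newtons=None): open the fingers fully, or close them until they stop; newtons is the grip in N (None keeps the last).
- sleep(seconds).
- ik(position, orientation): joint angles nearest the present ones, or None.
- get_state(): the state.
- grab_frame(name): name is "scene" or "top" or "wrist"; returns a dict with "img" (420x560x3 uint8, red, green, blue), "fx", "fy", "cx", "cy" (pixels), "k1" (the pictures are not rectified: a ray, as slopes to the right and down, at radius r is drawn at 1 + k1 r^2 times it, then the intrinsics apply), "cam_to_world" (4x4, takes a point from camera to world coordinates); the wrist camera has in their place "T_tool_cam" (4x4, takes a point from camera to tool coordinates, whose origin is the TCP and whose axes are the tool frame's). Camera axes: x right, y down, z forward; pixel columns grow to the right and rows downward; lengths in m; the calibration is good to about 2 mm. A picture is of the moment at which its call begins: read the wrist's pose just before it. There is no depth.
A pose or a line that the arm cannot do raises MotionError and nothing moves.
- sign_off(): hands the job in, once; it reports no verdict.
Trained networks look in the newest picture that a camera, given by its name, has taken for a name from the list of things; names that differ only in an ending like _2 or _b are one class to them, and where a whole thing is asked for, a point or a joint stands for the part that bears it (a point fixed in the world has none). Each returns a list of dicts, best first, with "score" (0 to 1); they miss things now and then, are a little off and sometimes report something else, mostly with a low value. They report only what shows in the picture. A call takes as long as a camera call. They do not tell look-alikes from the thing itself.
- spot_in(camera, name): "centre" ([column, row] in pixels, amid what is visible of it).
- silhouettes(camera, name): "mask" (420x560 bool, what is visible of it) and "centre" ([column, row] in pixels, amid what is visible of it).
- tip_of(camera, name): "centre" ([column, row] in pixels: a listed point, or the origin of a listed thing).
The state is a dict: "clock": time; "q": joint angles; "joint_velocities": joint speeds; "tau": joint torques, N m; "position": TCP position; "eef_rot": TCP orientation; "contact_force": force on the tool from outside, world axes, zero at the start; "wrist_torque": the same for the moment, N m; "finger_gap": opening from 0.0 (shut) to 1.0 (fully open).
Only numpy, scipy, OpenCV 4.12 (cv2) and the standard library are available. Lean on these libraries where they do the work, as an engineer would, in place of code of your own. Each camera call takes 0.05 s, during which the arm holds its last target.

## Working session

There is one attempt and no reset: what is moved stays moved. The work goes in short steps, each a Python script; the robot and the scene stay as the last script left them, time stands still between calls to the robot, and variables do not carry over. Pictures are saved under pics/ and viewed, and the job is handed in when it is done.

```bash
ls; mkdir -p pics
python3 - <<'E'
from cell import *
import cv2
for n in ("scene","top","wrist"):
    f=grab_frame(n); cv2.imwrite(f"pics/a_{n}.png",f["img"][:,:,::-1])
    print(n,f["fx"],f["k1"])
    for t in ("panel","pin_top","cap_top","fence","bed","motor","magnet_pin","tray","bridge"):
        print(t,[(round(d["score"],2),[round(float(c)) for c in d["centre"]]) for d in tip_of(n,t)])
print(get_state())
E
```

```text
pics
scene 484.2287159703778 0.007204158463474131
panel [(0.97, [123, 296]), (0.88, [248, 237]), (0.65, [292, 171])]
pin_top [(0.87, [305, 158]), (0.86, [222, 206]), (0.61, [129, 267])]
cap_top [(0.66, [284, 235])]
fence [(0.81, [308, 279])]
bed [(0.86, [262, 256])]
motor [(0.56, [298, 214]), (0.26, [217, 336])]
magnet_pin [(0.66, [189, 282])]
tray [(0.63, [217, 333])]
bridge [(0.6, [284, 270])]
top 404.81981507953896 -0.03609900268003359
panel [(0.89, [290, 238]), (0.87, [403, 259]), (0.82, [188, 286])]
pin_top [(0.87, [290, 266]), (0.8, [168, 279]), (0.8, [385, 267])]
cap_top [(0.93, [287, 180])]
fence [(0.81, [287, 164])]
bed [(0.72, [289, 267]), (0.47, [283, 163])]
motor [(0.62, [229, 230])]
magnet_pin [(0.49, [353, 232])]
tray [(0.63, [366, 181])]
bridge [(0.62, [285, 189])]
wrist 372.5064903062701 0.011632891608197731
panel []
pin_top []
cap_top []
fence []
bed []
motor []
magnet_pin []
tray []
bridge []
{'clock': 1.5, 'q': array([-1.38421037e+00,  3.26198178e-01, -1.92593284e-01,  1.05200743e+00,
        2.59829902e-05,  1.43658467e+00]), 'joint_velocities': array([-3.81446017e-04, -9.21400678e-04,  1.15137582e-05,  1.30301126e-03,
        1.61517409e-03, -9.89916512e-05]), 'tau': array([-1.59914587e-03, -4.43323445e+01,  2.62755382e+01,  1.03094233e-03,
       -1.23635023e-04, -5.40177012e-06]), 'position': array([ 0.1734438 , -0.52195573,  0.23128438]), 'eef_rot': array([-2.54770024e+00,  1.83812360e+00, -2.51689476e-05]), 'contact_force': array([ 0.45504604, -0.16425024, -0.48214562]), 'wrist_torque': array([ 0.04971794, -0.01404058,  0.02151883]), 'finger_gap': 1.0028559027962634}
```

View pics/a_scene.png

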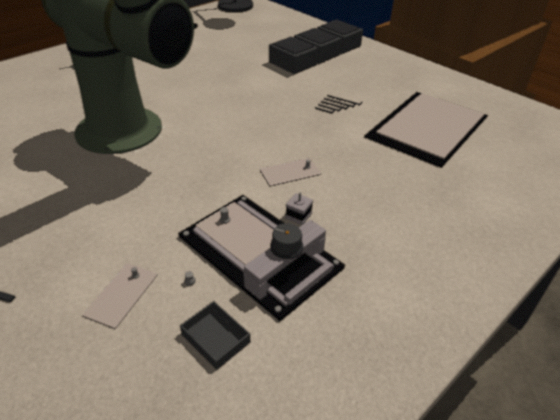

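View pics/a_top.png

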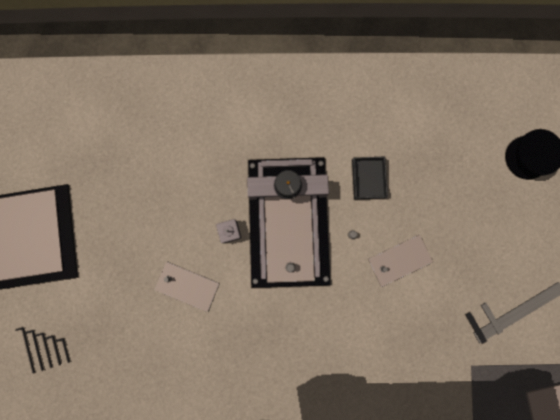

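The scene view shows the bed at mid-picture, with the cap at about (287,240) and the panel's pin at about (224,214). In the top view the cap is at (288,184), the pin at (291,267) and the fence at about (287,163). The motor is at (229,231), the magnet pin at (353,234) and the tray at (370,178). The two smaller sheets with pins are decoys.

```bash
cat > h.py <<'E'
from cell import *
import cv2, numpy as np
from scipy.spatial.transform import Rotation as R
def ray(f,px,T=None):
    T=f["cam_to_world"] if T is None else T
    K=np.array([[f["fx"],0,f["cx"]],[0,f["fy"],f["cy"]],[0,0,1.]])
    u=cv2.undistortPoints(np.array([[px]],float),K,np.array([f["k1"],0,0,0,0.]))[0,0]
    T=np.array(T); d=T[:3,:3]@np.array([u[0],u[1],1.]); return T[:3,3],d
def onz(f,px,z,T=None):
    o,d=ray(f,px,T); return (o+d*(z-o[2])/d[2])[:3]
def toolT(s):
    T=np.eye(4); T[:3,:3]=R.from_rotvec(s["eef_rot"]).as_matrix(); T[:3,3]=s["position"]; return T
def wrist():
    s=get_state(); f=grab_frame("wrist"); f["cam_to_world"]=toolT(s)@np.array(f["T_tool_cam"]); return f
def down(phi):  # jaw axis (tool x) at world angle phi, tool z down
    x=np.array([np.cos(phi),np.sin(phi),0]); z=np.array([0,0,-1.]); return R.from_matrix(np.c_[x,np.cross(z,x),z]).as_rotvec()
E
python3 - <<'E'
from h import *
np.set_printoptions(precision=4,suppress=True)
Z={"pin_top":.046,"cap_top":.1,"fence":.012,"bed":0,"motor":0,"magnet_pin":0,"tray":0,"bridge":.012,"panel":.012}
for n in ("scene","top"):
    f=grab_frame(n)
    for t,z in Z.items():
        print(n,t,[(round(d["score"],2),onz(f,d["centre"],z)[:2]) for d in tip_of(n,t)[:4]])
    if n=="top":
        img=cv2.resize(f["img"][140:300,220:400],None,fx=4,fy=4,interpolation=cv2.INTER_CUBIC)
        cv2.imwrite("pics/b_top.png",np.clip(img[:,:,::-1]*1.6,0,255))
s=get_state()
print(R.from_rotvec(s["eef_rot"]).as_matrix())
f=grab_frame("wrist"); print(np.array(f["T_tool_cam"]))
E
```

```text
scene pin_top [(0.89, array([0.4469, 0.2208])), (0.86, array([ 0.4535, -0.0271])), (0.58, array([ 0.4714, -0.2406]))]
scene cap_top [(0.73, array([ 0.6208, -0.0204]))]
scene fence [(0.7, array([ 0.6739, -0.0163]))]
scene bed [(0.95, array([ 0.5673, -0.0253]))]
scene motor [(0.76, array([0.5332, 0.1054]))]
scene magnet_pin [(0.61, array([ 0.5258, -0.1656])), (0.17, array([ 0.6168, -0.0186]))]
scene tray [(0.96, array([ 0.6501, -0.2019]))]
scene bridge [(0.83, array([ 0.6232, -0.0189]))]
scene panel [(0.68, array([0.4302, 0.1877])), (0.58, array([ 0.5234, -0.0263]))]
top pin_top [(0.73, array([0.4346, 0.2261])), (0.64, array([ 0.4602, -0.0253])), (0.64, array([ 0.46  , -0.2223]))]
top cap_top [(0.81, array([ 0.6292, -0.0203])), (0.2, array([0.5337, 0.0954]))]
top fence [(0.88, array([ 0.6849, -0.0205]))]
top bed []
top motor [(0.74, array([0.5396, 0.0996]))]
top magnet_pin [(0.65, array([ 0.5392, -0.1655])), (0.61, array([ 0.5244, -0.0271]))]
top tray [(0.59, array([ 0.6506, -0.2022]))]
top bridge [(0.66, array([ 0.629 , -0.0238]))]
top panel [(0.84, array([ 0.4718, -0.2659])), (0.73, array([0.4286, 0.1897])), (0.55, array([ 0.5244, -0.0267]))]
[[ 0.3153 -0.949  -0.    ]
 [-0.949  -0.3153  0.    ]
 [-0.     -0.     -1.    ]]
[[ 1.     -0.0005  0.0004 -0.0002]
 [ 0.0004  0.9643  0.2648 -0.0669]
 [-0.0006 -0.2648  0.9643 -0.1416]
 [ 0.      0.      0.      1.    ]][ WARN:0@3.990] global loadsave.cpp:1063 imwrite_ Unsupported depth image for selected encoder is fallbacked to CV_8U.
```

View pics/b_top.png

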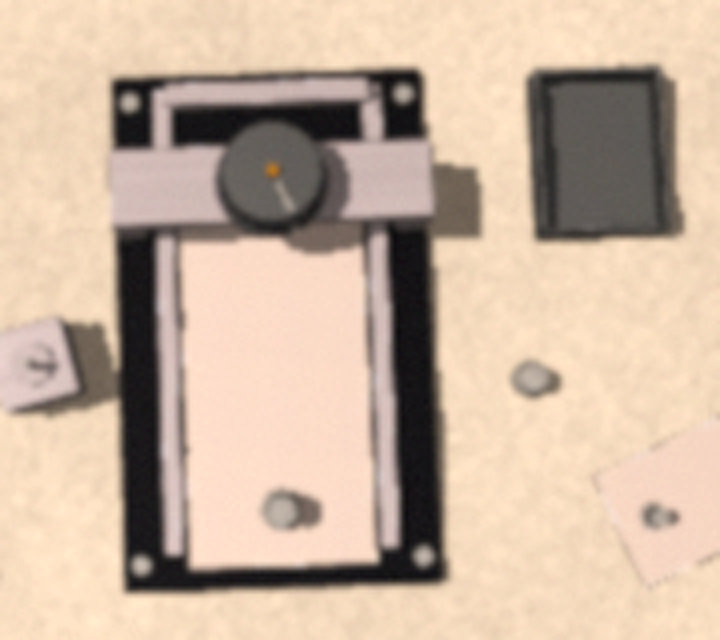

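Run:
```python
from h import *
np.set_printoptions(precision=4,suppress=True)
f=grab_frame("top")
P=[onz(f,(220+a/4,140+b/4),.012)[:2] for a,b in [(130,102),(403,94),(141,566),(424,556)]]
print(P, [np.arctan2(*(P[i]-P[i+2])[::-1]) for i in (0,1)], [np.arctan2(*(P[i]-P[i+1])[::-1])-np.pi/2 for i in (0,2)], np.mean(P,0))
yaw=.033
q=ik([.44,-.026,.25],down(np.pi/2+yaw)); print(q)
q2=ik([.44,-.026,.25],down(-np.pi/2+yaw)); print(q2)
movep([.44,-.026,.25],down(np.pi/2+yaw))
f=wrist(); cv2.imwrite("pics/c_w.png",f["img"][:,:,::-1])
for t,z in {"pin_top":.046,"cap_top":.1,"fence":.012,"panel":.012}.items():
    print(t,[(round(d["score"],2),d["centre"],onz(f,d["centre"],z)[:2]) for d in tip_of("wrist",t)[:4]])
print(get_state()["clock"])
```

```text
[array([0.6819, 0.0524]), array([ 0.6853, -0.0974]), array([0.4305, 0.0462]), array([ 0.435 , -0.1045])] [np.float64(0.024818742453556718), np.float64(0.028504102230483067)] [np.float64(0.02318481817530227), np.float64(0.02999544185968417)] [ 0.5582 -0.0259]
[-0.2268  0.1095 -0.4233  1.038   0.     -0.2598]
[-0.2268  0.1095 -0.4233  1.038   0.      2.8818]
pin_top [(0.84, [281.7, 199.5], array([ 0.4616, -0.0251])), (0.79, [543.2, 175.9], array([0.4311, 0.2187])), (0.7, [81.4, 181.2], array([ 0.4498, -0.2143]))]
cap_top [(0.86, [281.7, 384.2], array([ 0.6254, -0.02  ]))]
fence []
panel [(0.95, [278.9, 247.6], array([ 0.5245, -0.0261])), (0.85, [61.2, 190.8], array([ 0.4682, -0.2546]))]
4.875
```

View pics/c_w.png

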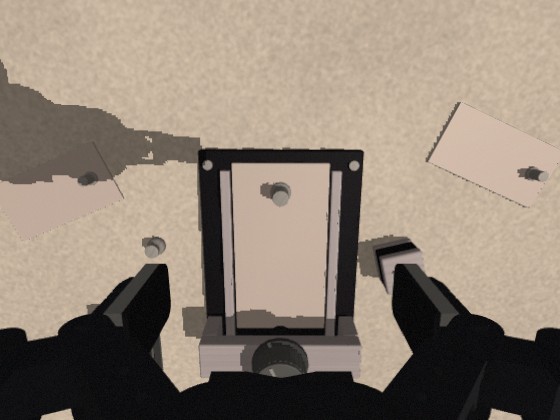

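The wrist picture shows the panel's pin at (281,195), the cap at (281,360) behind the bridge, and the bed nearly square to the tool. I'll descend over the pin, take one closer look on the way, and grip.

Run:
```python
from h import *
np.set_printoptions(precision=4,suppress=True)
rot=down(np.pi/2+.027)
movep([.459,-.0255,.13],rot)
f=wrist(); cv2.imwrite("pics/d_w.png",f["img"][:,:,::-1])
for t,z in {"pin_top":.046,"panel":.012}.items():
    print(t,[(round(d["score"],2),d["centre"],onz(f,d["centre"],z)[:2]) for d in tip_of("wrist",t)[:4]])
print(get_state()["clock"],get_state()["contact_force"])
```

```text
pin_top [(0.9, [282.6, 219.9], array([ 0.4631, -0.0243]))]
panel [(0.96, [276.9, 283.8], array([ 0.5253, -0.0268]))]
5.5833 [ 0.2454  0.2003 -0.7672]
```

View pics/d_w.png

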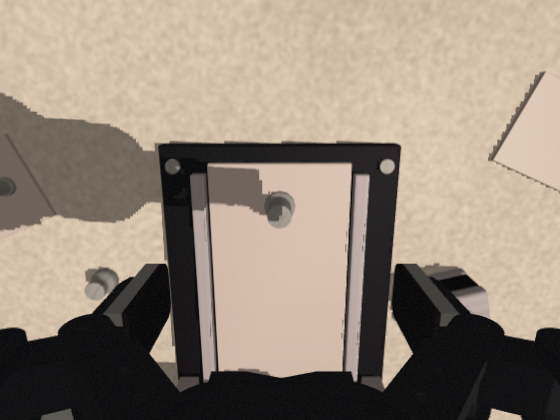

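Run:
```python
from h import *
np.set_printoptions(precision=4,suppress=True)
a=np.array([.461,-.0247])
hit=move_l([*a,.026],.08,until_force=8); s=get_state(); print(hit,s["position"],s["contact_force"])
if not hit:
    grab(30); s=get_state(); print("gap",s["finger_gap"],s["position"],s["contact_force"],s["wrist_torque"],s["clock"])
f=wrist(); cv2.imwrite("pics/e_w.png",f["img"][:,:,::-1])
```

```text
False [ 0.4614 -0.0248  0.0264] [ 0.2308 -1.3757  0.4095]
gap 0.16278594459035836 [ 0.4611 -0.0249  0.0262] [-0.6401 -0.7273  3.5741] [-0.198   0.1885 -0.0917] 7.675
```

View pics/e_w.png

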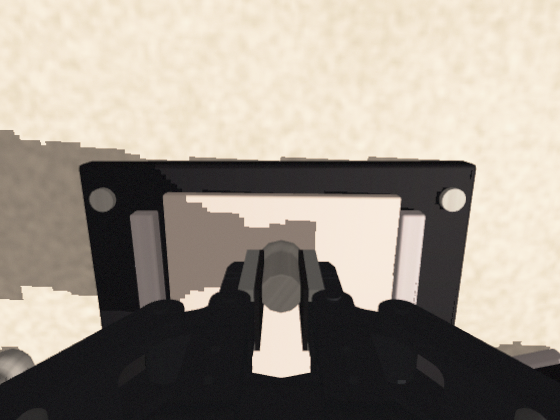

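The picture shows the pin held between the pads at (281,275). The panel is nearly centred between the rails, with a slightly narrower gap on the right. Next I slide in steps, watching the force.

Run:
```python
from h import *
np.set_printoptions(precision=3,suppress=True)
s=get_state(); p0=np.array(s["position"]); u=np.array([np.cos(.027),np.sin(.027),0])
for d in (.012,.024,.036,.044):
    h=move_l(p0+u*d,.04,until_force=7); s=get_state(); print(d,h,s["position"]-p0,s["contact_force"],s["wrist_torque"],s["clock"])
    if h: break
f=wrist(); cv2.imwrite("pics/f_w.png",f["img"][:,:,::-1])
f=grab_frame("top"); cv2.imwrite("pics/f_t.png",cv2.resize(f["img"][140:300,220:400],None,fx=4,fy=4,interpolation=cv2.INTER_CUBIC)[:,:,::-1])
```

```text
0.012 True [-0. -0. -0.] [-0.843 -0.037  6.211] [-0.044  0.22  -0.018] 7.9333
```

Run:
```python
from h import *
np.set_printoptions(precision=3,suppress=True)
for i in range(4):
    s=get_state(); print(s["position"],s["contact_force"],s["wrist_torque"],s["finger_gap"]); sleep(.1)
```

```text
[ 0.461 -0.025  0.026] [-0.545 -0.437  5.037] [ 0.003  0.167 -0.012] 0.1668910382656841
[ 0.461 -0.025  0.026] [-1.11  -0.804  4.547] [0.01  0.117 0.001] 0.1706912539536577
[ 0.461 -0.025  0.026] [-1.093 -0.31   5.38 ] [ 0.001  0.141 -0.033] 0.1659291509073744
[ 0.461 -0.025  0.026] [-0.351 -0.772  6.503] [-0.024  0.064  0.029] 0.16704741311877672
```

Run:
```python
from h import *
np.set_printoptions(precision=3,suppress=True)
p=np.array(get_state()["position"])
def F(n=5):
    return np.mean([(sleep(.02),get_state()["contact_force"])[1] for _ in range(n)],0)
for k in range(3):
    f=F(); print(get_state()["position"],f,get_state()["clock"])
    if f[2]<2.5: break
    p[2]+=.0003; move_l(p,.01)
p0=np.array(get_state()["position"]); p0[:2]=p[:2]; p0[2]=p[2]; u=np.array([np.cos(.027),np.sin(.027),0])
for d in (.006,.015,.025,.035,.043):
    h=move_l(p0+u*d,.03,until_force=10); s=get_state(); print(d,h,s["position"]-p0,F(3),s["clock"])
    if h: break
f=wrist(); cv2.imwrite("pics/f_w.png",f["img"][:,:,::-1])
f=grab_frame("top"); cv2.imwrite("pics/f_t.png",cv2.resize(f["img"][140:300,220:400],None,fx=4,fy=4,interpolation=cv2.INTER_CUBIC)[:,:,::-1])
```

```text
[ 0.461 -0.025  0.026] [-0.921 -0.044  5.122] 8.5167
[ 0.461 -0.025  0.026] [ 0.242  0.065 -1.512] 8.85
0.006 True [ 0.001  0.    -0.   ] [-0.065 -0.552  4.153] 9.0583
```

View pics/f_w.png

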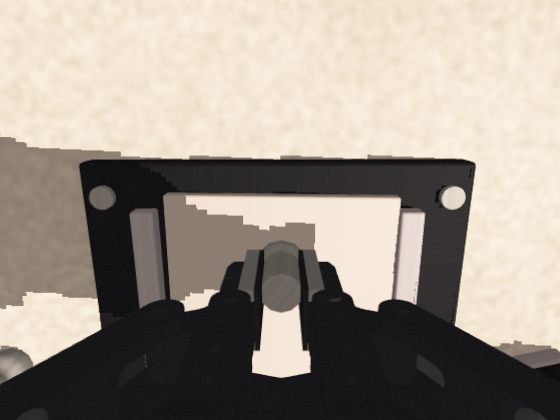

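View pics/f_t.png

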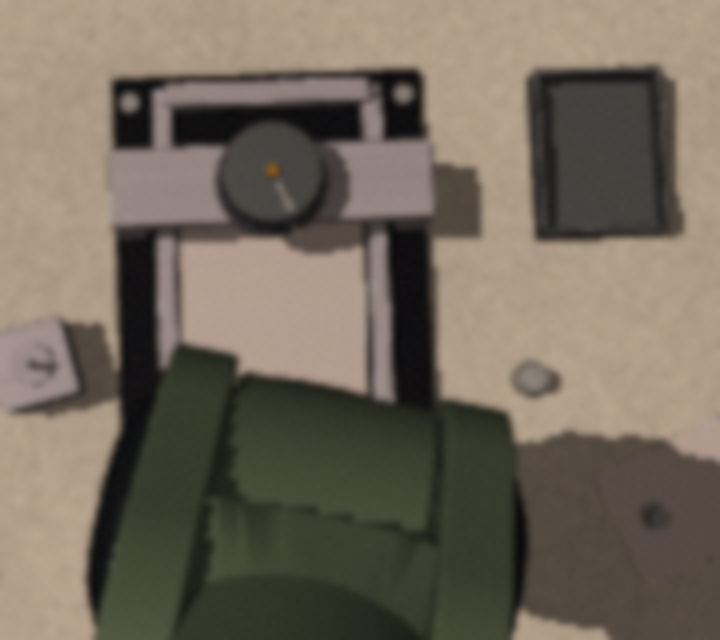

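```bash
cat >> h.py <<'E'
def F(n=4):
    return np.mean([(sleep(.02),get_state()["contact_force"])[1] for _ in range(n)],0)
E
python3 - <<'E'
from h import *
np.set_printoptions(precision=4,suppress=True)
p0=np.array([.4611,-.0249,.0266]); u=np.array([np.cos(.027),np.sin(.027),0])
zc=0.
for d in (.003,.006,.010,.015,.020,.025,.030,.035,.040,.044):
    move_l(p0+u*d+[0,0,zc],.04); s=get_state(); f=F(3); print(d,s["position"]-p0,f,s["clock"])
    if abs(f[0])>6 or abs(f[1])>7: print("stop"); break
    if f[2]>4: zc+=.0001
    if f[2]<-1: zc-=.0001
f=wrist(); cv2.imwrite("pics/g_w.png",f["img"][:,:,::-1])
f=grab_frame("top"); cv2.imwrite("pics/g_t.png",cv2.resize(f["img"][140:300,220:400],None,fx=4,fy=4,interpolation=cv2.INTER_CUBIC)[:,:,::-1])
E
```

```text
0.003 [ 0.0028  0.0001 -0.0003] [ 0.8541 -0.1601 -2.1804] 9.4583
0.006 [ 0.0047  0.0003 -0.0004] [-2.6944 -0.4686  1.4882] 9.7583
0.01 [ 0.0106  0.0003 -0.0002] [-0.1148  0.0091 -1.1505] 10.0583
0.015 [ 0.0158  0.0004 -0.0002] [ 0.7844 -0.1646 -1.6271] 10.3833
0.02 [ 0.0206  0.0005 -0.0003] [ 0.3158  0.2102 -1.4689] 10.7083
0.025 [ 0.0252  0.0007 -0.0004] [-0.9063 -0.3566 -0.0411] 11.0333
0.03 [ 0.0303  0.0008 -0.0004] [-0.9415 -0.1329  0.6272] 11.3583
0.035 [ 0.0352  0.0009 -0.0004] [-0.8707  0.2477  0.6021] 11.6833
0.04 [ 0.0402  0.0011 -0.0004] [-1.8744 -0.1369  0.918 ] 12.0083
0.044 [ 0.0441  0.0012 -0.0004] [-1.9847  0.3945  2.2713] 12.3083
```

View pics/g_w.png

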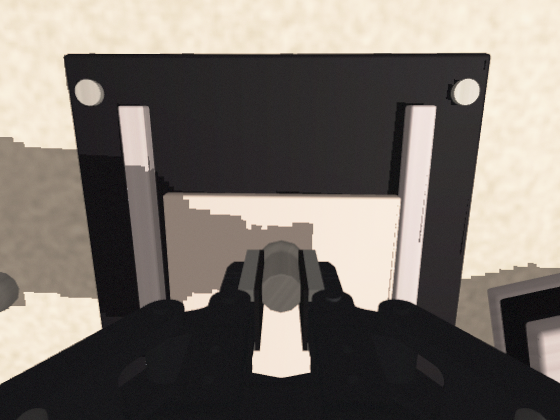

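View pics/g_t.png

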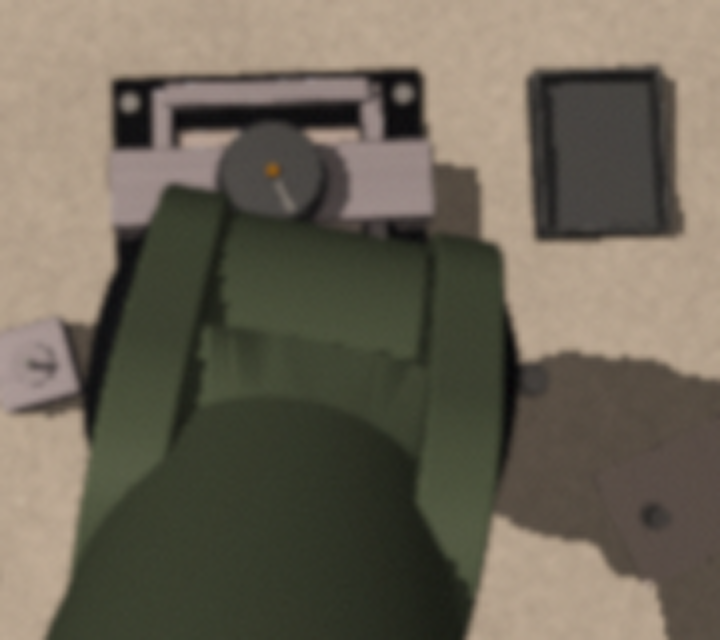

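The top view shows the panel's far edge at row ~130, still short of the fence face at row ~104, so roughly 10-14 mm remain. The wrist view shows the panel straight in the channel.

Run:
```python
from h import *
np.set_printoptions(precision=4,suppress=True)
p0=np.array([.4611,-.0249,.0266]); u=np.array([np.cos(.027),np.sin(.027),0])
ds=[.046,.048]+list(np.arange(.0485,.064,.0005)); base=F(6); print(base); fx=[]
for d in ds:
    move_l(p0+u*d,.02); s=get_state(); f=F(3); print(round(d,4),(s["position"]-p0)[[0,2]],f,round(s["clock"],2))
    if f[0]<-5 : print("stop"); break
f=wrist(); cv2.imwrite("pics/i_w.png",f["img"][:,:,::-1])
f=grab_frame("top"); cv2.imwrite("pics/i_t.png",cv2.resize(f["img"][140:300,220:400],None,fx=4,fy=4,interpolation=cv2.INTER_CUBIC)[:,:,::-1])
```

```text
[-2.1565  0.5849  2.2946]
0.046 [ 0.0466 -0.0001] [ 0.2343 -0.2983 -1.8244] 12.81
0.048 [ 0.0484 -0.    ] [ 0.2205  0.2206 -1.2462] 13.11
0.0485 [ 0.0484 -0.    ] [-0.255  -0.1722 -1.1983] 13.41
0.049 [ 0.0488 -0.    ] [-1.2147  0.1317 -1.2424] 13.71
0.0495 [0.0495 0.    ] [-0.851   0.1389 -0.9613] 14.01
0.05 [0.0501 0.    ] [-1.0748 -0.1934 -1.3742] 14.31
0.0505 [0.0506 0.    ] [-0.6229  0.1714 -1.3447] 14.61
0.051 [ 0.051 -0.   ] [-0.4727 -0.1422 -1.5711] 14.91
0.0515 [0.0516 0.    ] [-1.0665 -0.0124 -1.184 ] 15.21
0.052 [0.052 0.   ] [-1.3445  0.2341 -1.0868] 15.51
0.0525 [0.0526 0.    ] [-0.6457 -0.2226 -1.2832] 15.81
0.053 [0.0531 0.    ] [-0.6831 -0.1445 -2.0952] 16.11
0.0535 [ 0.0535 -0.    ] [-1.071   0.2074 -0.7581] 16.41
0.054 [0.054 0.   ] [-0.5993 -0.2109 -1.3208] 16.71
0.0545 [0.0546 0.    ] [-0.4654 -0.1142 -1.4893] 17.01
0.055 [ 0.055 -0.   ] [-0.8486 -0.6566 -1.7855] 17.31
0.0555 [0.0555 0.    ] [-0.6499  0.2062 -1.3346] 17.61
0.056 [0.0561 0.    ] [-0.9935  0.2848 -1.7297] 17.91
0.0565 [ 0.0565 -0.    ] [-0.6814  0.353  -1.2384] 18.21
0.057 [ 0.0569 -0.    ] [-0.9953  0.0914 -1.691 ] 18.51
0.0575 [ 0.057  -0.0001] [-2.71   -0.6369 -1.8306] 18.81
0.058 [ 0.057  -0.0003] [-5.2471 -1.0098 -1.2315] 19.11
stop
```

View pics/i_t.png

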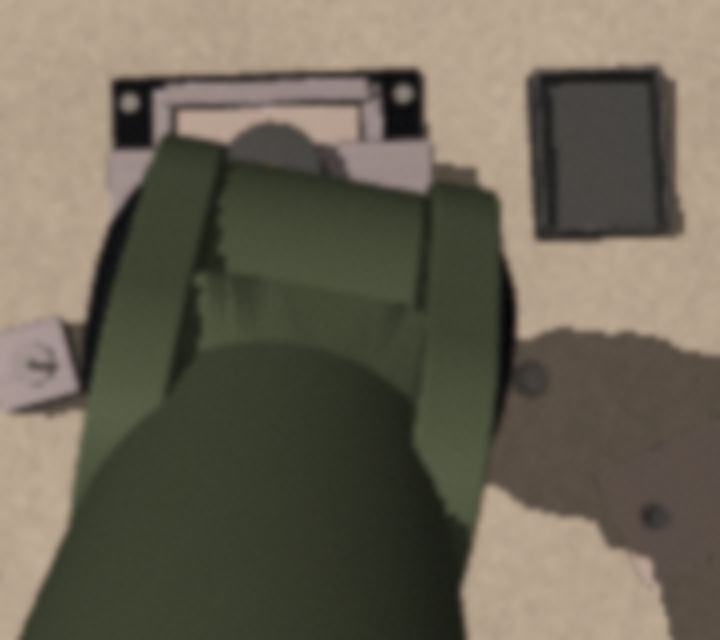

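The panel's far edge now meets the fence face at row ~104, and the force rose to about 5 N at a travel of 57 mm, so it is home. I'll relax the push, let go, rise and look at the cap.

Run:
```python
from h import *
np.set_printoptions(precision=4,suppress=True)
p0=np.array([.4611,-.0249,.0266]); u=np.array([np.cos(.027),np.sin(.027),0])
move_l(p0+u*.0573,.02); print(F(4))
let_go(); print(F(4))
p=p0+u*.057; p[2]=.19; move_l(p,.2)
movep([.60,-.021,.20],down(np.pi/2+.027))
f=wrist(); cv2.imwrite("pics/j_w.png",f["img"][:,:,::-1])
for t,z in {"tally_tip":.102,"cap_top":.1,"pin_top":.046,"panel":.012,"cap":.072}.items():
    print(t,[(round(d["score"],2),d["centre"],onz(f,d["centre"],z)[:2]) for d in tip_of("wrist",t)[:4]])
print(get_state()["clock"],ik([.628,-.0205,.15],down(np.pi)))
```

```text
[-3.8901 -1.4666 -1.1747]
[ 0.2664 -0.1239  0.5008]
tally_tip [(0.49, [278.3, 250.5], array([ 0.6289, -0.0217]))]
cap_top [(0.56, [279.0, 241.9], array([ 0.6234, -0.0214])), (0.27, [120.1, 97.4], array([ 0.5313, -0.1216]))]
pin_top [(0.92, [283.5, 85.9], array([ 0.5192, -0.0209])), (0.2, [92.6, 229.7], array([ 0.6371, -0.1758]))]
panel [(0.69, [279.3, 164.2], array([ 0.5836, -0.0225]))]
cap [(0.72, [280.8, 238.2], array([ 0.631 , -0.0199]))]
22.025 [-0.15    0.5294 -0.0914  0.95    0.     -1.7208]
```

View pics/j_w.png

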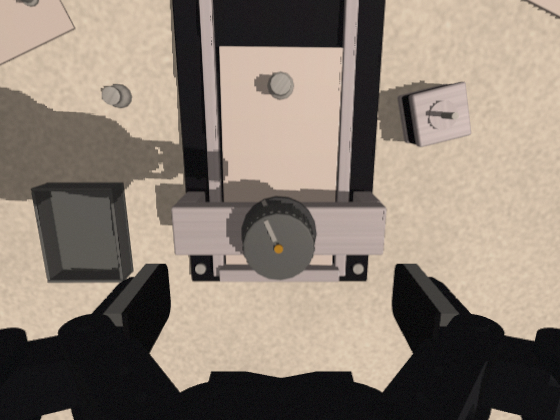

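The wrist view shows the cap disc centred at about (279.5,240), with the brass tip at (278,249), which puts the axis at about (0.628,-0.021). The panel is in the channel reaching the fence, and the motor, tray and magnet pin look untouched. Next I grip the cap with the last joint wound back.

Run:
```python
from h import *
np.set_printoptions(precision=4,suppress=True)
movep([.628,-.021,.14],down(np.pi))
h=move_l([.628,-.021,.0765],.06,until_force=10); s=get_state(); print(h,s["position"],F(4),s["q"])
if not h:
    grab(20); s=get_state(); print(s["finger_gap"],s["position"],F(5),s["wrist_torque"],s["clock"])
f=wrist(); cv2.imwrite("pics/k_w.png",f["img"][:,:,::-1])
```

```text
False [ 0.6284 -0.021   0.077 ] [ 0.1353 -0.2717  0.15  ] [-0.1508  0.6006 -0.173   0.7963  0.     -1.7216]
0.5783349724831676 [ 0.6287 -0.021   0.0771] [1.2124 0.4123 2.8289] [ 0.0827 -0.2511  0.0075] 25.0917
```

View pics/k_w.png

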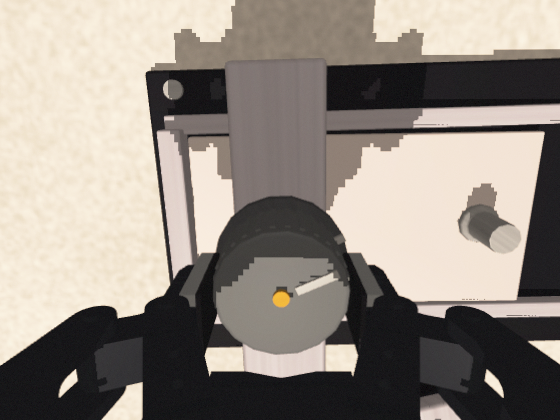

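The cap sits squarely between the pads, with the tip at (281,298). Now I turn it clockwise with the last joint, watching the torque.

Run:
```python
from h import *
np.set_printoptions(precision=4,suppress=True)
f=wrist(); print(onz(f,(281,298),.102))
grab(40); s=get_state(); print(F(4),s["wrist_torque"],s["clock"])
q=np.array(s["q"])
for k in range(7):
    q[5]+=.1; t0=get_state()["clock"]; set_joints(q); s=get_state(); T=np.mean([(sleep(.02),get_state()["wrist_torque"])[1] for _ in range(3)],0)
    print(k,round(s["q"][5],3),T,s["contact_force"],round(s["clock"],2))
f=wrist(); cv2.imwrite("pics/l_w.png",f["img"][:,:,::-1])
```

```text
[ 0.6284 -0.0227  0.102 ]
[1.3157 0.6002 4.7591] [ 0.0738 -0.2274 -0.0533] 25.4917
0 -1.624 [ 0.105  -0.2688 -0.0132] [ 1.428  -0.5683  4.0221] 25.81
1 -1.525 [ 0.0849 -0.3021  0.0245] [1.1812 0.0873 3.5654] 26.11
2 -1.425 [ 0.0641 -0.4303 -0.0412] [1.7318 0.5305 4.5389] 26.41
3 -1.326 [ 0.052  -0.5279 -0.012 ] [ 1.2655 -0.2881  2.4809] 26.71
4 -1.226 [-0.0145 -0.6819 -0.0078] [ 2.9287 -0.5399  2.3489] 27.01
5 -1.126 [-0.0527 -0.8589 -0.0158] [ 4.3655 -0.6139  1.2763] 27.31
6 -1.026 [-0.209  -1.0429  0.0078] [ 4.8543 -0.1489  1.4297] 27.61
```

View pics/l_w.png

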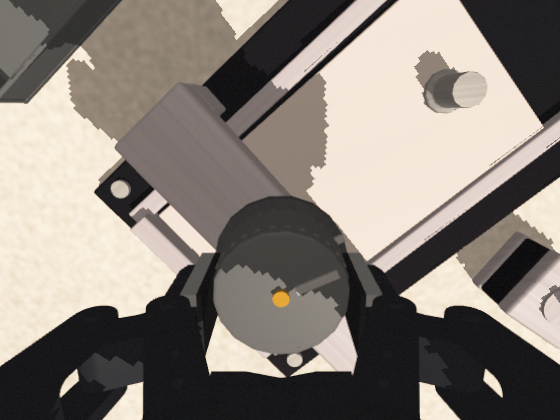

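Run:
```python
from h import *
np.set_printoptions(precision=4,suppress=True)
def M(n=5):
    S=[(sleep(.02),get_state())[1] for _ in range(n)]
    return np.mean([s["contact_force"] for s in S],0),np.mean([s["wrist_torque"] for s in S],0),np.mean([s["tau"][5] for s in S])
s=get_state(); p=np.array(s["position"]); print(p,*M())
p[1]-=.0008; move_l(p,.02); print(get_state()["position"],*M())
q=np.array(get_state()["q"])
for k in range(2):
    q[5]+=.06; set_joints(q); print(q[5],get_state()["q"][5],*M(),get_state()["clock"])
```

```text
[ 0.6291 -0.0212  0.0772] [ 5.1799 -1.0519  0.6876] [-0.2261 -1.0939 -0.0099] -0.023458077746909112
[ 0.6291 -0.0213  0.0772] [4.1075 2.1135 1.5915] [ 0.4528 -0.9944  0.0196] -0.003082439608988352
-0.9640705356980901 -0.9659947913217728 [5.1819 0.7178 1.3298] [ 0.0743 -0.9882  0.0279] 0.027790429419837892 28.4583
-0.90407053569809 -0.9060846901564312 [4.6973 0.7384 1.269 ] [ 0.0591 -1.0005  0.0163] 0.03246590634807944 28.7917
```

```bash
cat > turn.py <<'E'
from h import *
import sys
np.set_printoptions(precision=3,suppress=True)
step=float(sys.argv[1]); n=int(sys.argv[2]); thr=float(sys.argv[3])
q=np.array(get_state()["q"]); q[5]+=.002
for k in range(n):
    q[5]+=step; set_joints(q)
    S=[get_state()]
    for i in range(3): sleep(.015); S.append(get_state())
    tz=[s["wrist_torque"][2] for s in S]; t5=[s["tau"][5] for s in S]
    print(round(q[5],3),round(S[-1]["q"][5],4),np.array(tz),np.array(t5),round(np.mean(tz),3),np.array(S[-1]["contact_force"]),round(S[-1]["clock"],2))
    if abs(np.mean(tz))>thr or abs(np.mean(t5))>thr: print("thr"); break
E
python3 turn.py .05 14 .14
```

```text
-0.854 -0.8553 [-0.017 -0.022  0.071  0.044] [0.071 0.053 0.043 0.037] 0.019 [4.39  1.001 0.736] 29.09
-0.804 -0.8054 [0.05  0.003 0.071 0.075] [0.073 0.056 0.047 0.04 ] 0.05 [ 5.027  1.245 -0.064] 29.39
-0.754 -0.7554 [0.006 0.041 0.052 0.042] [0.076 0.058 0.049 0.042] 0.035 [4.418 0.18  1.136] 29.69
-0.704 -0.7051 [0.032 0.016 0.071 0.075] [0.065 0.051 0.044 0.04 ] 0.048 [4.448 0.31  0.518] 29.99
-0.654 -0.6551 [0.05  0.006 0.028 0.06 ] [0.066 0.053 0.046 0.041] 0.036 [ 5.931 -0.11   1.266] 30.29
-0.604 -0.6051 [0.036 0.088 0.064 0.067] [0.068 0.055 0.047 0.043] 0.064 [ 5.636 -0.506  1.965] 30.59
-0.554 -0.5551 [0.076 0.014 0.042 0.067] [0.069 0.056 0.049 0.044] 0.05 [ 3.785 -0.31   1.419] 30.89
-0.504 -0.5051 [0.035 0.067 0.052 0.062] [0.071 0.058 0.05  0.046] 0.054 [ 4.997 -0.64   0.222] 31.19
-0.454 -0.4551 [ 0.061  0.075 -0.005  0.037] [0.072 0.059 0.052 0.047] 0.042 [ 5.656 -1.008  0.662] 31.49
-0.404 -0.4054 [0.196 0.232 0.176 0.195] [0.207 0.195 0.188 0.184] 0.2 [ 5.897 -0.658  1.109] 31.79
thr
```

The torque has started to climb, and tau[5] gives a clean signal. From here I take fine steps and stop at the first drop.

Run:
```python
from h import *
np.set_printoptions(precision=3,suppress=True)
q=np.array(get_state()["q"]); q[5]=-.404; peak=0
for k in range(16):
    q[5]+=.015; set_joints(q)
    S=[get_state()]
    for i in range(3): sleep(.015); S.append(get_state())
    t5=np.array([s["tau"][5] for s in S]); m=t5.mean()
    print(round(q[5],3),round(S[-1]["q"][5],4),t5,np.array([s["wrist_torque"][2] for s in S]),round(S[-1]["clock"],2))
    if m<peak-.08: print("click"); break
    peak=max(peak,m)
f=wrist(); cv2.imwrite("pics/m_w.png",f["img"][:,:,::-1])
```

```text
-0.389 -0.3898 [0.227 0.225 0.223 0.221] [0.203 0.194 0.288 0.208] 32.09
-0.374 -0.3742 [0.26  0.256 0.253 0.251] [0.293 0.247 0.244 0.234] 32.39
-0.359 -0.359 [0.29  0.285 0.282 0.28 ] [0.276 0.21  0.257 0.341] 32.69
-0.344 -0.344 [0.312 0.308 0.305 0.303] [0.302 0.286 0.3   0.312] 32.99
-0.329 -0.3277 [0.008 0.006 0.004 0.003] [ 0.03  -0.047  0.033  0.052] 33.29
click
```

View pics/m_w.png

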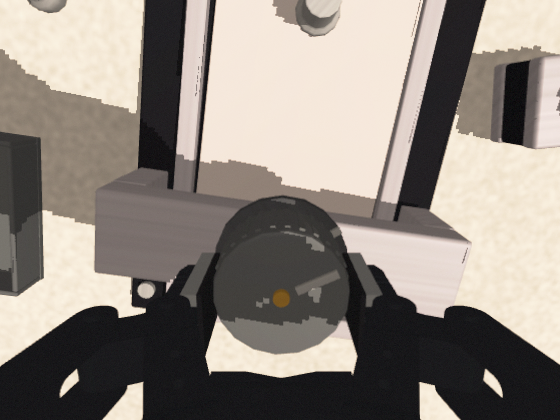

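The last joint's torque rose to 0.31 N m and fell at once to about 0, which is one click. I let go, rise and check.

Run:
```python
from h import *
np.set_printoptions(precision=4,suppress=True)
let_go(); s=get_state(); print(s["finger_gap"],F(3))
p=np.array(s["position"]); p[2]=.2; move_l(p,.15)
movep([.52,-.021,.22],down(np.pi/2+.027))
f=wrist(); cv2.imwrite("pics/n_w.png",f["img"][:,:,::-1])
for t,z in {"pin_top":.046,"cap_top":.1,"tally_tip":.102}.items():
    print(t,[(round(d["score"],2),d["centre"],onz(f,d["centre"],z)[:2]) for d in tip_of("wrist",t)[:4]])
movep([.35,-.2,.3],down(np.pi/2+.027))
f=grab_frame("top"); cv2.imwrite("pics/n_t.png",cv2.resize(f["img"][140:300,220:400],None,fx=4,fy=4,interpolation=cv2.INTER_CUBIC)[:,:,::-1])
for t,z in {"pin_top":.046,"motor":0,"magnet_pin":0,"tray":0}.items():
    print(t,[(round(d["score"],2),onz(f,d["centre"],z)[:2]) for d in tip_of("top",t)[:4]])
s=get_state();print(s["clock"],F(3))
```

```text
0.9973904241575872 [ 0.2499 -0.078   0.1455]
pin_top [(0.91, [47.9, 102.7], array([ 0.4569, -0.2117])), (0.67, [279.6, 185.3], array([ 0.5203, -0.022 ]))]
cap_top [(0.88, [278.3, 330.2], array([ 0.627 , -0.0201]))]
tally_tip [(0.49, [274.6, 336.7], array([ 0.6317, -0.0229]))]
pin_top [(0.93, array([ 0.5203, -0.0177])), (0.7, array([ 0.4616, -0.2229])), (0.57, array([0.4358, 0.2294]))]
motor [(0.92, array([0.5414, 0.1091]))]
magnet_pin [(0.49, array([ 0.539 , -0.1618]))]
tray [(0.83, array([ 0.6556, -0.2022]))]
36.8 [-0.2081 -0.1324 -0.0325]
```

View pics/n_w.png

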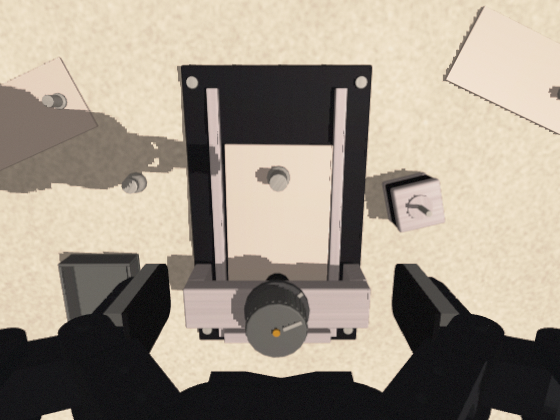

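View pics/n_t.png

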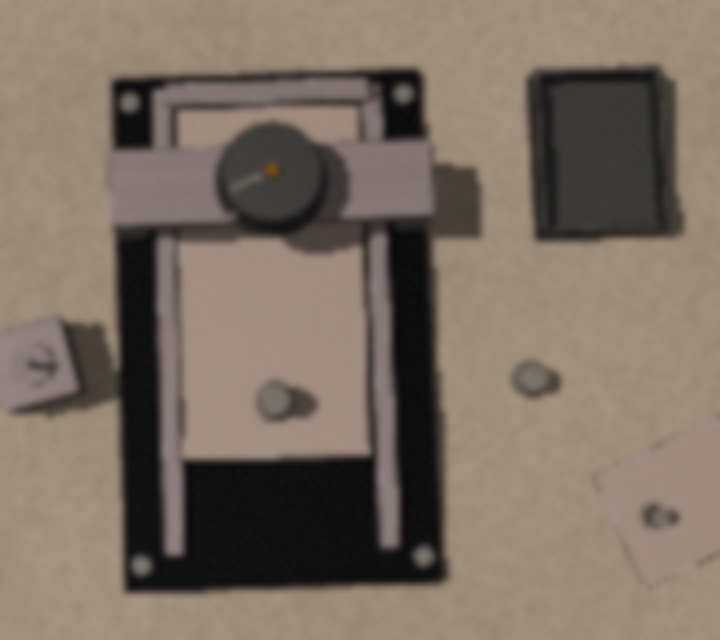

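The top view shows the panel's far edge at the fence (row ~107, as it was when home). The cap mark has gone round clockwise by about 80-90°, and the motor, pin and tray sit at the same pixels as before. Handing in.

```bash
python3 -c "
from cell import *
sign_off()"
```

```text
the job is handed in; nothing more can be done
```

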